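Hold the cooker's key switch on

ROBOT

A 6-joint arm with a two-finger parallel gripper is mounted at the origin on a cart in front of the work surface, level with it; the furniture and walls round the work are solid. World frame = base frame: x ahead of the robot, y to its left, z up, the work surface at z = 0. Lengths are in mm, angles in rad, forces in N, time in s.
With the tool pointing down it reaches from about 275 to 825 mm from the base axis. Payload 5.2 kg.
Tool frame: the origin (TCP) lies at the very end of the fingers, on their centre line; the grasp point (between the pads) lies 19 mm behind it; z points along the fingers, y is the line along which they close (so a half turn about z gives the same grasp; the last joint's range is limited). The gripper opens to 93 mm and grips with 3 to 60 N. Pads are 15 mm wide; open, the fingers measure 128 mm over their backs; the gripper's body (75 mm by 188 mm) begins 65 mm behind the grasp point.
Start: joints at [-1.419, 0.259, 1.535, -0, 1.348, -0.203], TCP at [191.092, -515.741, 218.653] pointing down, gripper open.
Joint ranges: [-3.14, 3.14], [-0.91, 2.08], [0.19, 2.58], [-1.22, 4.36], [0.22, 2.71], [-3.12, 3.12]. Speed limits (rad/s): [2.57, 2.57, 3.14, 3.14, 3.14, 3.14].

INTERFACE

Orientations are given as [roll, pitch, yaw] about the fixed x, y, z axes, in that order (R = Rz(yaw) Ry(pitch) Rx(roll)).
In Python, from bench import robot gives the robot as it stands. The module is installed in compiled form; this text tells all that it offers. Calls block until the motion is done:
- robot.move_ptp(position, orientation): joint-space move of the TCP to a pose.
- robot.move_linear(position, ori=None, speed=150, f_stop=None): straight line of the TCP; ori=None keeps the orientation; speed is the mean speed in mm/s. With f_stop (N) it stops when the force on the tool has changed by that much, and returns True; else False.
- robot.move_j(angles): joint-space move.
- robot.move_gripper(opening): opening from 0.0 (shut) to 1.0 (fully open); the grip force is fixed at half the most; returns when the fingers have stopped.
- robot.sleep(seconds).
- robot.inverse_kinematics(position, orientation): joint angles nearest the present ones, or None.
- robot.get_image(name): name is "side" or "top"; returns a dict with "img" (420x560x3 uint8, blue, green, red), "fovy" (degrees; the focal length in pixels is half the picture's height over the tangent of half this angle, whatever the lens; pixels are square), "cx", "cy" (the principal point, pixels), "eye" and "orientation" of the camera in the world. Camera axes: x right, y down, z forward; pixel columns grow to the right and rows downward; lengths in mm; the calibration is good to about 2 mm. A picture is of the moment at which its call begins. There is no depth.
A pose or a line that the arm cannot do raises robot.MotionError and nothing moves.
- robot.hand_in(): hands the job in; it is judged then, once.
Readings, each from a call of its own:
- robot.current_t(): time.
- robot.current_qpos(): joint angles.
- robot.current_joint_vel(): joint speeds.
- robot.current_joint_efforts(): joint torques, N m.
- robot.current_tcp_pos(): TCP position.
- robot.current_eef_rot(): TCP orientation.
- robot.current_contact_force(): force on the tool from outside, world axes, zero at the start.
- robot.current_ft_torque(): the same for the moment, N m.
- robot.current_gripper_width(): opening from 0.0 (shut) to 1.0 (fully open).
- robot.current_finger_force(): force on a finger pad.
Only numpy, scipy, OpenCV 4.12 (cv2) and the standard library are available. Lean on these libraries where they do the work, as an engineer would, in place of code of your own. Each camera call takes 0.05 s, during which the arm holds its last target. There are 200 camera calls.

TASK

Take the red-headed key out of its wooden stand, push it fully home into the keyway on top of the yellow key-switch box (its pins are sticky, so it may need a firm push and a little wiggle), and then turn it a quarter turn clockwise as seen from above. The switch springs back, so finish while still gripping the key and holding it turned; do not let go. Leave the bottle, shaker, garlic and timer standing where they are.

Things in the scene. Friction and masses are not known exactly. Their poses are not given: they have to be found in the camera images.
- key: Upright key, 75 mm tall, 60 g; same after a half turn. Origin: centre of its lower end; z up to the head, x along the bit's width. Steel bit 22 (x) by 6 mm (y), z 0-12 mm, its last 4 mm stepped down to 18 x 3.2 as a lead-in; round neck d 6, z 12-36; shoulder disc d 18, z 36-39; flat red head 32 (x) by 10 mm (y), z 39-75.
- key_bow (a point): Centre of the key's red head, 57 mm above the key's origin on its z axis; axes as the key. Grip here from above, across the 10 mm thickness (along y).
- key_stand: Fixed light wooden block 64 x 54 mm on a black foot 76 x 66 mm, 42 mm high in all. Origin: centre of its underside. A top slot, 24 mm along x by 8 mm along y, floor 8 mm above the origin, holds the key upright, bit along the slot; shoulder and head stand out (head 47 to 83 mm above the worktop). Lift the key straight up by more than 36 mm to free it.
- key_switch: Fixed yellow box with steel face plate on top, 110 (x) by 100 mm (y), 70 mm high. Origin: centre of its underside. Black mark: line of the keyway; red marks: a quarter turn from it. Key home: its lower end on the barrel slot's floor, 38 mm above the box's origin, head 7 mm above the plate. Only there, bit wholly under the 16 mm plate, can the key turn.
- keyway (a point): Centre of the keyway's mouth on the box's top face, z 70 mm in the box; axes as the box. Slot 24 (x) by 8 mm (y), no lead-in of its own, 32 mm deep to the barrel's floor. Two pairs of sticky round pins, 6 and 10.5 mm down, reach in from both long sides, 2 to 3 mm apart until pushed aside: a steady push of about 10 to 15 N, less with small yaw wiggles (0.06 rad).
- barrel (a joint): Turn of the barrel in the box, rad: 0 at rest (slots in line), growing clockwise seen from above to a stop at 1.57. A spring brings it back: about 0.03 N m at rest and 0.14 N m at the stop. The bit has about 0.1 rad of play in the barrel, so the key must turn about 0.1 rad more than the barrel.
- squeeze_oil: Bystander: white squeeze bottle, 55 mm diameter, 165 mm tall, origin under its centre.
- shaker: Bystander: steel shaker, 55 mm diameter, 86 mm tall, origin under its centre.
- garlic: Bystander: head of garlic, about 60 mm, origin under its centre.
- timer: Bystander: white kitchen timer, 66 mm diameter, 48 mm tall, origin under its centre.
Mind the look-alikes: they are no part of the job. Leave any pink look-alike of the key_stand alone.

How it is judged (in metres and radians):
On the way, in this order (a step that is already met when the one before it is completed fails the run):
1. the key is lifted clear of its stand, in the fingers (z of key in the frame of key_stand above 0.05 m and contact force between the fingers and key above 1 N), for 0.1 s.
2. the key is fully home in the keyway (lower end within 4 mm of the barrel's floor, upright, centred within 3 mm), the barrel not yet turned (under 0.3 rad) (z of key in the frame of key_switch below 0.042 m and horizontal distance between key and keyway below 0.003 m and angle between key's own z axis and vertical below 0.1 rad and value of joint barrel below 0.3 rad), for 0.1 s.
At the end, for the whole second after the job is handed in: The program ends with the key still gripped (over 2 N), in the keyway to within 5 mm of the barrel's floor and 3 mm of its centre, upright within 0.12 rad, and the barrel held still at more than 1.25 rad clockwise (value of joint barrel above 1.25 rad and velocity of joint barrel between -0.1 and 0.1 rad/s and z of key in the frame of key_switch below 0.043 m and horizontal distance between key and keyway below 0.003 m and angle between key's own z axis and vertical below 0.12 rad and contact force between the fingers and key above 2 N); the arm keeps its last pose, push and grip.
It fails at once if the bottle, shaker, garlic or timer is shifted by more than 25 mm or tipped (distance of any of squeeze_oil, shaker, garlic, timer from where it was at the start of the episode above 0.025 m or angle between any of squeeze_oil, shaker, timer's own z axis and vertical above 0.4 rad).
It also fails if it takes over 48 s, if anything falls off the work surface, if the arm or the gripper's body presses on something with over 40 N, if the wrist force passes 120 N, or if a joint passes its speed limit or range.

## Working session

There is one attempt and no reset: what is moved stays moved. The work goes in short steps, each a Python script; the robot and the scene stay as the last script left them, time stands still between calls to the robot, and variables do not carry over. Pictures are saved under pics/ and viewed, at most 10 in all, crops included, and the job is handed in when it is done.

```bash
mkdir -p pics
python3 - <<'E'
from bench import robot
import cv2
for n in("top","side"):
    d=robot.get_image(n); cv2.imwrite(f"pics/{n}0.png",d["img"])
    print(n,{k:v for k,v in d.items() if k!="img"})
E
```

```text
top {'fovy': 53.0050749156635, 'cx': 274.65459485532546, 'cy': 208.19829108381214, 'eye': array([ 454.9181794 ,    7.2140033 , 1014.49337062]), 'orientation': array([-3.06934345,  0.00541376, -1.57057868])}
side {'fovy': 56.09644473183894, 'cx': 283.78010732898485, 'cy': 209.54121289605376, 'eye': array([ 496.17244851, -812.48613701,  519.35633167]), 'orientation': array([-2.05280984,  0.00987818, -0.03688675])}
```

View pics/top0.png

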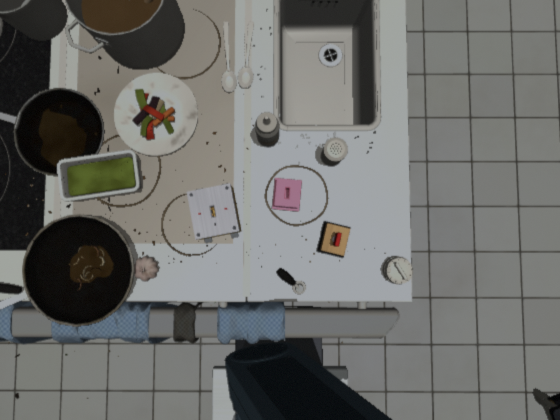

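View pics/side0.png

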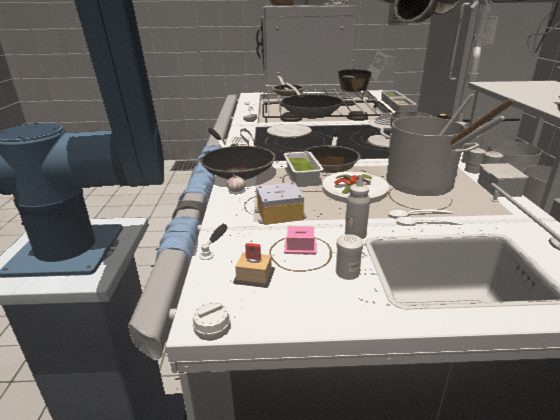

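The top view shows the wooden stand with the red key at (335,239), the yellow switch with its steel plate at (213,211), and the pink look-alike at (287,194). Bystanders: bottle (267,128), shaker (334,151), timer (398,269), garlic (147,267). Other red things that could be mistaken for the key are the pepper on the plate (155,112) and the red marks on the switch plate. I choose (335,239): light wood with a black foot and a red head. Next I check it in a close crop.

```bash
cat > h.py <<'E'
import numpy as np,cv2
from bench import robot
from scipy.spatial.transform import Rotation as R
def cam(n):
    d=robot.get_image(n); d["f"]=210/np.tan(np.radians(d["fovy"]/2)); d["R"]=R.from_euler("xyz",d["orientation"]).as_matrix(); return d
def ray(d,uv):
    v=d["R"]@np.array([(uv[0]-d["cx"])/d["f"],(uv[1]-d["cy"])/d["f"],1]); return d["eye"],v/np.linalg.norm(v)
def onplane(d,uv,z):
    e,v=ray(d,uv); return e+v*(z-e[2])/v[2]
def proj(d,p):
    q=d["R"].T@(np.array(p)-d["eye"]); return q[:2]/q[2]*d["f"]+[d["cx"],d["cy"]]
def tri(d1,u1,d2,u2):
    a,v=ray(d1,u1); b,w=ray(d2,u2)
    s,t=np.linalg.lstsq(np.c_[v,-w],b-a,rcond=None)[0]
    return (a+s*v+b+t*w)/2, np.linalg.norm(a+s*v-b-t*w)
def blobs(m,amin=8):
    n,_,st,c=cv2.connectedComponentsWithStats(m.astype(np.uint8)); return [(st[i,4],c[i].round(2),st[i,:4]) for i in range(1,n) if st[i,4]>=amin]
E
python3 - <<'E'
from h import *
t=cam("top");s=cam("side")
a=cv2.resize(t["img"][175:265,180:360],None,fx=4,fy=4,interpolation=cv2.INTER_CUBIC)
b=cv2.resize(s["img"][175:290,220:330],None,fx=3.1,fy=3.1,interpolation=cv2.INTER_CUBIC)
b=cv2.resize(b,(341,356)); a=cv2.resize(a,(720,360))
cv2.imwrite("pics/c_top.png",a)
cv2.imwrite("pics/c_side.png",cv2.resize(s["img"][175:290,220:330],(574,600),interpolation=cv2.INTER_CUBIC))
for d,n in((t,"top"),(s,"side")):
    hsv=cv2.cvtColor(d["img"],cv2.COLOR_BGR2HSV); H,S,V=cv2.split(hsv)
    print(n,"red");[print(x) for x in blobs(((H<6)|(H>174))&(S>170)&(V>60),3)]
    print("wood/yellow");[print(x) for x in blobs((H>8)&(H<28)&(S>100)&(V>90),60)]
E
```

```text
top red
(np.int32(5), array([145.8,  95.2]), array([145,  94,   2,   4], dtype=int32))
(np.int32(117), array([153.26, 111.97]), array([144, 106,  20,  14], dtype=int32))
(np.int32(81), array([149.51, 131.06]), array([147, 121,   7,  18], dtype=int32))
(np.int32(54), array([337.5, 239. ]), array([335, 233,   6,  13], dtype=int32))
wood/yellow
(np.int32(533), array([334.68, 238.95]), array([321, 223,  28,  33], dtype=int32))
side red
(np.int32(25), array([353.2 , 178.52]), array([350, 176,   7,   6], dtype=int32))
(np.int32(23), array([340.52, 180.26]), array([336, 179,  11,   5], dtype=int32))
(np.int32(16), array([252.56, 244.69]), array([247, 244,  12,   3], dtype=int32))
wood/yellow
(np.int32(731), array([280.94, 212.57]), array([258, 197,  46,  27], dtype=int32))
(np.int32(313), array([254.  , 262.35]), array([236, 253,  35,  17], dtype=int32))
```

View pics/c_top.png

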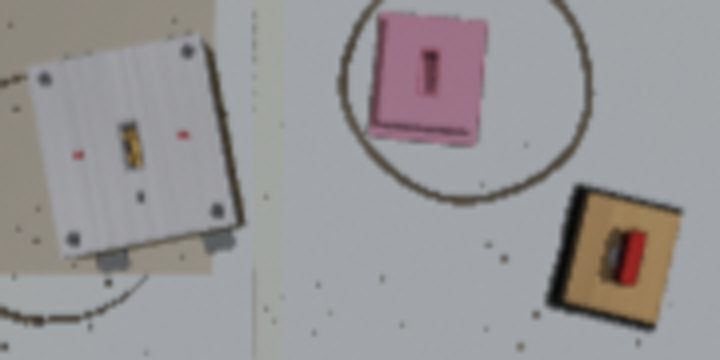

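View pics/c_side.png

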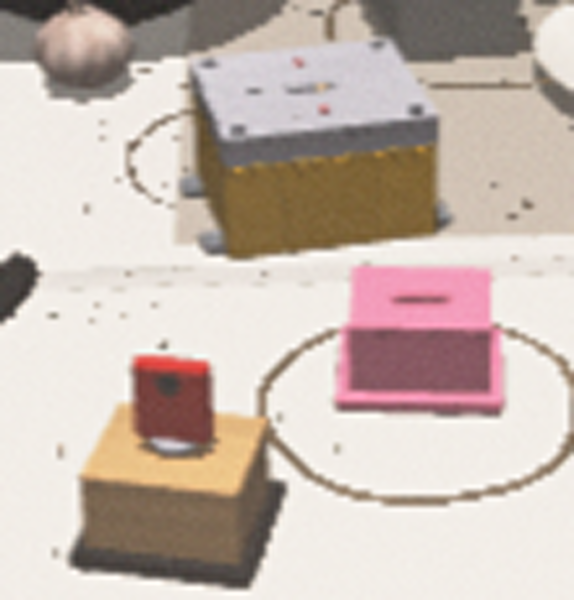

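The crops confirm the choice: light wood block, black foot, upright red head. The pink block's slot is empty. On the switch, the keyway is at crop (131,146), the red marks at (78,155) and (183,134), the black mark at (140,197), and the plate screws at the corners. Now sub-pixel measurement.

Run:
```python
from h import *
t=cam("top");s=cam("side")
def sub(d,box,score):
    x0,y0,x1,y1=box; im=d["img"][y0:y1,x0:x1].astype(float); w=np.clip(score(im),0,None)
    y,x=np.mgrid[y0:y1,x0:x1]; return np.array([(w*x).sum(),(w*y).sum()])/w.sum()
red=lambda im: im[...,2]-np.maximum(im[...,0],im[...,1])-12
def dark(im):
    g=im.mean(2); return np.median(g)-g-25
def c(x,y,r,ox=180,oy=175,k=4): u,v=round(ox+x/k),round(oy+y/k); return (u-r,v-r,u+r+1,v+r+1)
scr=[sub(t,c(*p,3),dark) for p in((45,79),(187,51),(217,211),(73,240))]
P=np.array([onplane(t,u,71)[:2] for u in scr]); print("screws",P.round(1).tolist(),"ctr",P.mean(0).round(1))
e=[np.linalg.norm(P[i]-P[(i+1)%4]) for i in range(4)];print("edges",np.round(e,1))
rm=[onplane(t,sub(t,c(*p,4),red),70)[:2] for p in((78,155),(183,134))]; bm=onplane(t,sub(t,c(140,197,3),dark),70)[:2]
print("red marks",np.round(rm,1),"mid",np.mean(rm,0).round(1),"black",bm.round(1))
y=rm[0]-rm[1];print("keyway yaw red",np.arctan2(y[1],y[0])-np.pi/2)
v=P.mean(0)-bm;print("yaw black",np.arctan2(v[1],v[0]),np.linalg.norm(v))
v=P[0]+P[1]-P[2]-P[3];print("yaw screws",np.arctan2(v[1],v[0]))
v=P[0]+P[3]-P[1]-P[2];print("yaw screws2",np.arctan2(v[1],v[0])-np.pi/2)
# side red marks of switch
k=574/110
sr=[sub(s,c(x,yy,3,220,175,k),red) for x,yy in((298,62),(323,110))]
print("side marks on z=70",[onplane(s,u,70)[:2].round(1).tolist() for u in sr])
# stand top & key
up=cv2.resize(t["img"],None,fx=4,fy=4,interpolation=cv2.INTER_CUBIC)
def up_rect(m,z):
    cn=max(cv2.findContours(m.astype(np.uint8),0,1)[0],key=cv2.contourArea); b=cv2.boxPoints(cv2.minAreaRect(cn))
    p=np.array([onplane(t,(q+.5)/4-.5,z)[:2] for q in b]); ed=[p[1]-p[0],p[2]-p[1]]
    print("rect ctr",p.mean(0).round(1),"sides",[np.linalg.norm(a).round(1) for a in ed],"yaws",[np.arctan2(a[1],a[0]).round(3) for a in ed])
H,S,V=cv2.split(cv2.cvtColor(up,cv2.COLOR_BGR2HSV)); roi=np.zeros(H.shape,bool); roi[220*4:260*4,318*4:355*4]=1
wood=roi&(V>70)&(S>70)
cv2.imwrite("pics/m.png",wood*255)
print("stand top");up_rect(wood,42)
b,g,r=[up[...,i].astype(int) for i in range(3)]
print("head");up_rect(roi&(r-g>60)&(r>110),83)
# side head top strip
rt=sub(s,(244,240,263,248),lambda im:(red(im)-70)*(im[...,2]>140)); 
tt=sub(t,(328,228,348,250),lambda im:(red(im)-70)*(im[...,2]>140))
print(rt,tt,"tri",tri(s,rt,t,tt),onplane(t,tt,83)[:2],onplane(s,rt,83)[:2])
```

```text
screws [[554.7, 201.3], [570.5, 120.9], [480.0, 103.1], [464.4, 183.8]] ctr [517.4 152.3]
edges [82.  92.2 82.2 92. ]
red marks [[511.7 182.4]
 [523.  123.7]] mid [517.4 153.1] black [488.2 146.8]
keyway yaw red 0.18974575478119626
yaw black 0.18522041132114958 29.77349996126667
yaw screws 0.19289594736893834
yaw screws2 0.19266262896236186
side marks on z=70 [[508.7, 184.9], [520.5, 127.1]]
stand top
rect ctr [ 454.4 -126.2] sides [np.float64(67.1), np.float64(55.0)] yaws [np.float64(-0.239), np.float64(-1.803)]
head
rect ctr [ 454.1 -127.4] sides [np.float64(29.8), np.float64(8.2)] yaws [np.float64(-0.241), np.float64(-1.802)]
[252.33688341 244.48150224] [337.85066163 239.23818526] tri (array([ 453.15361786, -127.24947367,   81.73020206]), np.float64(1.12748852126332)) [ 453.71805007 -127.03333878] [ 452.71674821 -129.26157681][ WARN:0@2.826] global loadsave.cpp:1063 imwrite_ Unsupported depth image for selected encoder is fallbacked to CV_8U.
```

Measurements agree with the given sizes: stand 67x55 mm, head 30x8 mm at a height of 82 mm, plate screw pitch 82x92 mm. Key is at about (453.5,-127.2) with yaw -0.24. Keyway is at about (517,153) with yaw 0.192. Next, checking wrist range for both half-turn branches.

Run:
```python
from h import *
pi=np.pi
for k in(0,-pi,pi):
    for p,y in(((453.5,-127.2,50),-.24),((517,153,80),.19),((517,153,80),.19-1.65)):
        q=robot.inverse_kinematics(list(p),[pi,0,y+k]); print(round(k,1),p,y,None if q is None else np.round(q,2))
```

```text
0 (453.5, -127.2, 50) -0.24 [-0.51  0.31  1.94 -0.    0.89  1.3 ]
0 (517, 153, 80) 0.19 [ 0.08  0.37  1.74 -0.    1.03  1.46]
0 (517, 153, 80) -1.46 [ 0.08  0.37  1.74 -0.    1.03  3.11]
-3.1 (453.5, -127.2, 50) -0.24 [-0.51  0.31  1.94  0.    0.89 -1.84]
-3.1 (517, 153, 80) 0.19 [ 0.08  0.37  1.74  0.    1.03 -1.68]
-3.1 (517, 153, 80) -1.46 [ 0.08  0.37  1.74 -0.    1.03 -0.03]
3.1 (453.5, -127.2, 50) -0.24 [-0.51  0.31  1.94  0.    0.89 -1.84]
3.1 (517, 153, 80) 0.19 [ 0.08  0.37  1.74  0.    1.03 -1.68]
3.1 (517, 153, 80) -1.46 [ 0.08  0.37  1.74 -0.    1.03 -0.03]
```

Run:
```python
from h import *
pi=np.pi; o=[pi,0,-.24-pi]
robot.move_ptp([453.5,-127.2,160],o)
robot.move_gripper(0.4)
print(robot.move_linear([453.5,-127.2,50],speed=120,f_stop=8))
print(robot.current_tcp_pos(),robot.current_contact_force())
robot.move_gripper(0.0)
print("grip",robot.current_gripper_width()*93,robot.current_finger_force(),robot.current_contact_force())
robot.move_linear([453.5,-127.2,125],speed=100)
print("up",robot.current_gripper_width()*93,robot.current_finger_force(),robot.current_contact_force(),robot.current_tcp_pos(),robot.current_t())
robot.move_ptp([517,153,150],[pi,0,.191-pi])
print("over",robot.current_gripper_width()*93,robot.current_contact_force(),robot.current_tcp_pos(),robot.current_eef_rot(),robot.current_t())
s=cam("side");t=cam("top")
p=proj(s,(517,153,100)); x,y=int(p[0]),int(p[1]); print(x,y)
cv2.imwrite("pics/s1.png",cv2.resize(s["img"][y-60:y+50,x-60:x+60],(654,600),interpolation=cv2.INTER_CUBIC));
```

```text
False
[ 453.98695161 -127.46858133   50.53730709] [ 0.67356043 -0.01167836  0.51331727]
grip 10.015339671401025 30.000182390213013 [-0.3975976  -0.10587519  2.48684234]
up 10.04693391280758 29.99984174966812 [ 0.76496137  0.45417742 -0.18644251] [ 453.03152591 -126.93972142  124.42672155] 5.5583
over 9.69108860271316 [ 0.02329977 -1.17092864 -0.32097433] [516.8187337  152.09852677 149.52059372] [-3.14104170e+00 -1.01484083e-03 -2.95136290e+00] 6.6667
279 181
```

View pics/s1.png

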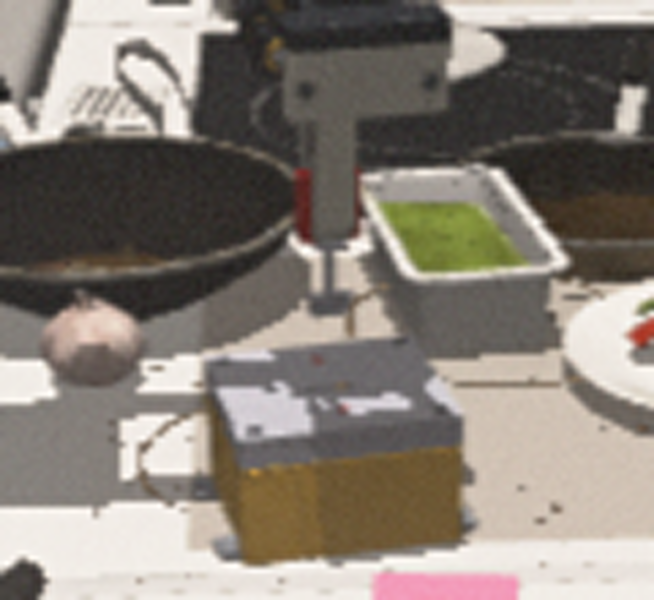

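The key is held upright in the fingers (head at crop (331,205), bit end at (329,305)), above the box. The plate's red marks are at (318,358) and (344,409). Next I go lower and compare the bit end with the keyway in the same side view.

Run:
```python
from h import *
robot.move_linear([517,153,118.5],speed=60)   # bit end ~6 mm above plate
print(robot.current_tcp_pos(),robot.current_eef_rot())
s=cam("side")
for c,z in(((279.0,171),130),):print("neck side x at y=153:",[ (lambda e,v:(e+v*(153-e[1])/v[1]).round(1).tolist())(*ray(s,c))])
print("keyway side px", proj(s,(514.6,156,70)), "top-based",proj(s,(517.4,152.6,70)))
cv2.imwrite("pics/s2.png",cv2.resize(s["img"][160:215,245:315],(763,600),interpolation=cv2.INTER_CUBIC))
```

```text
[517.02154847 153.06141613 118.3558958 ] [ 3.14156692e+00 -2.49254848e-04 -2.95046587e+00]
neck side x at y=153: [[515.4, 153.0, 128.8]]
keyway side px [279.02692717 190.81358119] top-based [280.09716093 191.31841065]
```

View pics/s2.png

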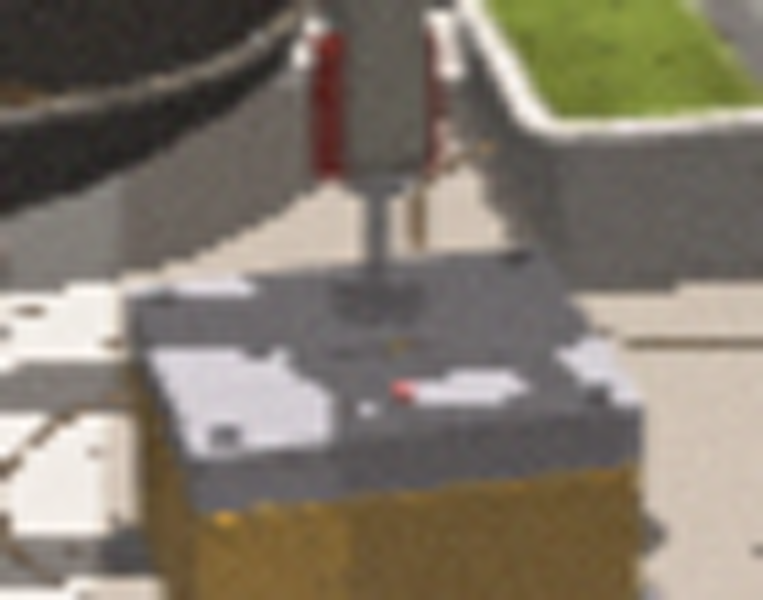

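The neck (column 374) and the keyway line (column 372–376, row 345) line up to within about 1 mm. I'll feel for the mouth by touch: plate contact would be at TCP z of about 112.5, and pins at about 106.

Run:
```python
from h import *
P=np.array
r=lambda a:R.from_euler("z",.191).apply([a[0],a[1],0])[:2]
for off in((0,0),(0,1.5),(0,-1.5),(0,3),(0,-3),(-2,0),(2,0)):
    xy=P([517,153])+r(off)
    robot.move_linear([*xy,117],speed=60)
    hit=robot.move_linear([*xy,106],speed=20,f_stop=5)
    z=robot.current_tcp_pos()[2]; print(off,hit,z.round(2),robot.current_contact_force().round(1),robot.current_t())
    if z<109: break
```

```text
(0, 0) True 106.04 [ 0.8 -0.1  3. ] 8.2917
```

It went 6 mm into the mouth on the first try and is now at the pins. I push on with small yaw wiggles.

Run:
```python
from h import *
pi=np.pi
z=105.0;xy=[517,153]
for i in range(16):
    w=.191+(.05 if i%2 else -.05)
    hit=robot.move_linear([*xy,z],[pi,0,w-pi],speed=25,f_stop=20)
    p=robot.current_tcp_pos();f=robot.current_contact_force()
    print(round(z,1),hit,p.round(1),f.round(1),robot.current_ft_torque().round(2),round(robot.current_t(),2))
    if np.linalg.norm(f)>45 or p[2]<96: break
    z=min(z,p[2])-1.5
```

```text
105.0 False [517.3 152.8 105.6] [-1.  -0.7  6.3] [-0.17  0.08 -0.01] 8.54
103.5 False [517.1 152.9 104. ] [-1.1 -0.6  4.4] [-0.11  0.03 -0.04] 8.79
102.0 False [517.2 152.8 102.7] [-1.1 -2.2  5.8] [-0.2   0.19  0.05] 9.04
100.5 False [517.2 152.5 101. ] [-0.7 -2.7  4.8] [-0.51  0.07 -0.04] 9.29
99.0 False [517.1 152.8  99.2] [-1.1 -1.9  3.6] [-0.33  0.02  0.11] 9.54
97.5 False [516.9 152.8  97.1] [ 0.4 -2.8 -0.6] [-0.33 -0.3  -0.03] 9.79
95.6 False [516.9 152.8  94.9] [ 0.9 -2.4 -3.9] [-0.49 -0.5   0.06] 10.04
```

Run:
```python
from h import *
pi=np.pi;xy=[517,153]
z=95
def st(m): print(m,robot.current_tcp_pos().round(1),robot.current_contact_force().round(1),robot.current_ft_torque().round(2),round(robot.current_t(),2))
robot.move_linear([*xy,z],[pi,0,.191-pi],speed=25); st("straight")
for i in range(12):
    w=.191+(.04 if i%2 else -.04)
    h=robot.move_linear([*xy,z-3],[pi,0,w-pi],speed=25,f_stop=18); st(h)
    p=robot.current_tcp_pos(); z=min(z-3,p[2]) 
    if h or z<78: break
```

```text
straight [516.8 152.8  94.7] [ 0.7 -2.9 -1.8] [-0.52 -0.36 -0.  ] 10.29
False [516.6 152.7  91.7] [ 0.1 -3.7 -1.8] [-0.72 -0.22 -0.03] 10.56
False [516.9 153.   88.7] [ 1.1 -1.8 -1.9] [-0.52 -0.33 -0.04] 10.84
False [517.  153.   85.7] [ 0.2 -2.6 -1.7] [-0.61 -0.28  0.01] 11.12
False [517.  153.1  82.7] [ 1.4 -3.2 -1.5] [-0.57 -0.2   0.01] 11.38
False [517.1 153.1  80.2] [-1.1 -2.7  3.9] [-0.58  0.01 -0.01] 11.65
True [518.2 153.1  79.7] [-1.2 -0.6  6.8] [-0.18  0.26 -0.08] 11.86
```

The floor is felt at TCP z of about 80, exactly as predicted (80.5), so the key is home. Now settle straight with a light press, then turn clockwise in steps while watching side forces.

Run:
```python
from h import *
pi=np.pi;z=79.8
u=lambda a:np.array([np.cos(a),np.sin(a)])
K=np.array([517,153.])-.7*u(.191)
def st(m): print(m,robot.current_tcp_pos().round(1),robot.current_contact_force().round(1),robot.current_ft_torque().round(2),round(robot.current_gripper_width()*93,2),round(robot.current_t(),2))
robot.move_linear([517,153,z],[pi,0,.191-pi],speed=20); robot.sleep(.4); st("home")
for a in np.arange(.2,1.61,.2):
    th=.191-a
    robot.move_linear([*(K+.7*u(th)),z],[pi,0,th-pi],speed=20); st(round(a,2))
    f=robot.current_contact_force()
    if np.hypot(f[0],f[1])>20 or abs(f[2])>30: print("stop");break
    if np.hypot(f[0],f[1])>6: K+=.05*f[:2]
```

```text
home [517.2 153.2  79.8] [1.7 0.4 1.7] [ 0.1  -0.34  0.01] 9.89 12.51
0.2 [517.1 152.3  79.8] [ 0.9 -3.3  1.1] [-0.78 -0.35 -0.01] 10.01 12.86
0.4 [517.  152.2  79.8] [ 0.1 -4.8  1.9] [-1.04 -0.35  0.05] 10.28 13.21
0.6 [517.  152.1  79.8] [ 1.6 -5.4  1.4] [-1.14 -0.35  0.07] 9.44 13.56
0.8 [516.9 152.   79.8] [ 0.5 -5.   2.3] [-1.15 -0.36  0.06] 10.0 13.91
1.0 [516.8 151.9  79.8] [ 0.9 -5.8  1.9] [-1.12 -0.28  0.06] 9.93 14.26
1.2 [516.7 151.8  79.8] [-0.  -5.2  1.7] [-1.12 -0.31  0.1 ] 9.93 14.61
1.4 [516.6 151.7  79.8] [-0.7 -5.4  1.6] [-1.2  -0.28  0.08] 9.94 14.96
1.6 [516.5 151.7  79.8] [ 0.6 -4.9  1.4] [-1.14 -0.28  0.14] 9.98 15.31
```

The moment rose to 0.14 N m, as the spring should give near its stop. One look to confirm.

Run:
```python
from h import *
robot.sleep(.5); print(robot.current_ft_torque().round(2),robot.current_finger_force(),robot.current_eef_rot(),robot.current_t())
s=cam("side")
cv2.imwrite("pics/s3.png",cv2.resize(s["img"][150:225,235:330],(760,600),interpolation=cv2.INTER_CUBIC))
```

```text
[-1.15 -0.23  0.1 ] 30.01175969839096 [-3.14144661e+00  8.02039103e-04  1.73704500e+00] 15.8083
```

View pics/s3.png

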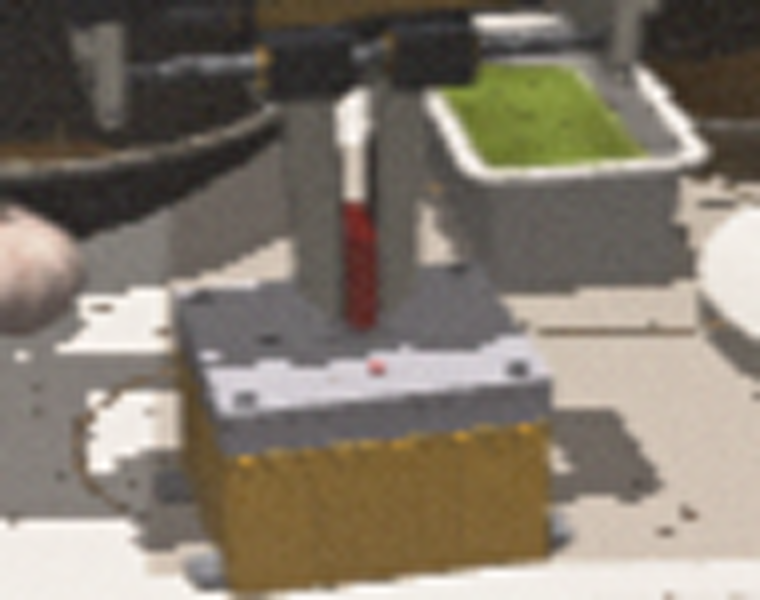

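The head is edge-on at (360,265), low over the plate and in line with the red mark at (376,369). The key is home, turned and held upright. Handing in.

```bash
python3 -c "
from bench import robot
print(robot.hand_in())"
```

```text
the job is handed in; nothing more can be done
None
```

The key was taken from its stand, pushed home, turned about 1.6 rad clockwise and handed in at about 16 s, still gripped and held turned; the hand-in call gave no verdict.

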